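Seat the centrifuge rotor on its drive key and spin-check it by hand

TASK

The rotor has been put on the centrifuge's spindle but is still sitting up on top of the drive key: hold it by its black hub, turn it with only light pressure until it drops fully home over the key, then turn it by hand through at least one full turn in one direction, rotor and spindle together, to check that it runs free. Do not lean on the spindle, downwards or sideways; let go at the end with the rotor fully home and at rest, and leave the other things on the bench where they are.

Things in the scene. Friction and masses are not known exactly. Their poses are not given: they have to be found in the camera images.
- centrifuge: White bench-top centrifuge, fixed, 120 mm high, body 215 (x) by 230 (y) mm, plus a grey control strip 85 mm high, from 107 to 167 mm on its -x side. Origin on the spindle's axis at bench level, z up. About that axis a round open bowl, 166 mm wide, floor 55 mm up, with the steel spindle in it.
- seat (a point): Centre of the spindle's shoulder, 75 mm above the centrifuge's origin, where the rotor's underside rests when home. On it a cross-shaped drive key (four arms 8 mm wide, 44 mm tip to tip, 7 mm high) and a nose 14 mm in diameter, 30 mm high. Which way the key points differs each time, hidden by the rotor.
- rotor: Loose aluminium rotor, about 0.28 kg, already over the nose. Origin: middle of its underside; z up; x towards the red dot. Plate 116 mm across, top 44 mm above the origin. Bore 16.5 mm (1.2 mm play round the nose); underneath a cross slot 11 mm wide, 8 mm deep, takes the key every quarter turn, 4 degrees play. Sitting on the key its origin is 82 mm above the centrifuge's, home 75 mm.
- rotor_hub (a point): Middle of the rotor's ribbed black round hub, 36 mm in diameter, on the rotor's axis, 72 mm above its origin. The hub stands from 44 to 100 mm above the rotor's origin. It is the place to hold.
- spindle (a joint): Turning angle of the spindle about the vertical, rad, counter-clockwise from above positive, counted on over several turns; it starts within 0.15 of 0. Its drive holds back evenly with about 0.15 N m and it stays where it is left. A rotor pressed down on the key with more than some 8 N can drag the spindle round by friction instead of finding the key.
- tube_rack: Blue tube rack, 100 by 200 by 45 mm (61 with tubes), origin at the middle of its underside. Bystander.
- lid: Grey round lift-off lid, 190 mm across, 60 mm high, origin at the middle of its underside. Bystander.
- reagent_bottle: Amber bottle, 70 mm across, 150 mm high, origin at the middle of its underside. Bystander.
- beaker: Glass beaker, 72 mm across, 85 mm high, origin at the middle of its underside. Bystander.
- dish: Clear shallow dish, 90 mm across, 20 mm high, origin at the middle of its underside. Bystander.
- t_key: T-handled key with a red 70 mm cross handle at its origin and a 110 mm steel shank along its x, lying on the bench, 14 mm high. Bystander.
- pipette: White hand pipette with a blue push knob, lying along its x, 228 mm long from its tip at the origin, 28 mm high. Bystander.
Not all that is in view belongs to the job. Leave any pink look-alike of the rotor alone.

How it is judged:
By the outcome, as a careful person would: the job done as asked, in the order asked, and still so for the second after the job is handed in, with the robot touching nothing.
It also fails if it takes over 67 s, if anything falls off the work surface, if the arm or the gripper's body presses on something with over 40 N, if the wrist force passes 120 N, or if a joint passes its speed limit or range.

ROBOT

A 6-joint arm with a two-finger parallel gripper is mounted at the origin on the work surface. World frame = base frame: x ahead of the robot, y to its left, z up, the work surface at z = 0. Lengths are in m, angles in rad, forces in N, time in s.
With the tool pointing down it reaches from about 0.25 to 0.775 m from the base axis. Payload 4 kg.
Tool frame: the origin (TCP) lies on the centre line of the jaws, within the pads' length; the fingertips stand 19 mm ahead of it and the grasp point (between the pads) is the TCP; x points along the fingers, z is the direction in which the jaws open and shut, and the axes are right-handed (so a half turn about x gives the same grasp; the last joint's range is limited). The gripper opens to 94 mm and grips with 3 to 60 N. Pads are 16 mm wide; open, the fingers measure 119 mm over their backs; the gripper's body (75 mm by 177 mm) begins 78 mm behind the grasp point.
Start: joints at [-0.103, 0.087, 1.371, -0, 1.684, -0.103], TCP at [0.55, -0, 0.191] pointing down, gripper open.
Joint ranges: [-3.1, 3.1], [-0.76, 2.03], [0.27, 2.55], [-1.08, 4.22], [0.17, 2.65], [-2.57, 2.57]. Speed limits (rad/s): [2.79, 2.79, 3.14, 3.14, 3.14, 3.14].

INTERFACE

Orientations are given as [roll, pitch, yaw] about the fixed x, y, z axes, in that order (R = Rz(yaw) Ry(pitch) Rx(roll)).
In Python, from bench import robot, snapshot, camera_params gives the robot as it stands.
- The arm moves only by the tool step_arm, never from a script. Its argument "motion" is text: rows parted by semicolons, each of 7 numbers parted by spaces: the opening in per cent of the stroke, from 0 (shut) to 100 (fully open), then the shift along the tool's x, y, z in cm, then the turn, a rotation vector about the tool's x, y, z in rad. A call has 1 to 20 rows; each row shifts and turns the commanded pose from where the row before left it, along the tool's axes as they then stand; what a row does not reach is not made up. A row lasts 1/12 s, in which the tool goes at most 41.7 mm and 7.16 degrees, less where a joint would pass 70% of its speed; a pose out of reach is approached as far as the arm can. A call with a gripper value outside its range is refused whole. The fingers move at their own pace and stop on an object; the grip force is fixed at half the most. Time passes only in rows, so rows that do not move let the fingers close. It gives the time, the measured TCP pose, the force and the opening at its end, in the units of the state.
- robot.get_obs(): the state, without advancing time (a new reading comes with each control period).
- snapshot(name): name is "scene" or "side" or "wrist"; returns the picture (480x640x3 uint8, red, green, blue); there is no depth.
- camera_params(name): a dict with "fx", "fy", "cx", "cy" (pixels), "R" (3x3) and "t" (3): a world point X has camera coordinates R X + t. Camera axes: x right, y down, z forward; pixel columns grow to the right and rows downward; lengths in m; the calibration is good to about 2 mm. The wrist camera is an equidistant fisheye: a pixel r from the principal point sees the ray r / f radians off the axis. A picture is of the moment at which its call begins: read the wrist's pose just before it. camera_params takes no time and is no camera call; for the wrist camera it gives the pose at the moment of the call.
- robot.close_job(): hands the job in, once; it reports no verdict.
The state is a dict: "time": time; "joint_positions": joint angles; "qvel": joint speeds; "joint_torque": joint torques, N m; "tool_pos": TCP position; "ee_rot": TCP orientation; "wrist_force": force on the tool from outside, world axes, zero at the start; "wrist_torque": the same for the moment, N m; "width": finger opening in m.
Only numpy, scipy, OpenCV 4.12 (cv2) and the standard library are available. Lean on these libraries where they do the work, as an engineer would, in place of code of your own. Each camera call takes 0.05 s, during which the arm holds its last target.

## Working session

There is one attempt and no reset: what is moved stays moved. The work goes in short steps, Python scripts to look and compute and a tool call to move; the robot and the scene stay as the last step left them, time stands still between calls to the robot, and variables do not carry over. Pictures are saved under pics/ and viewed, and the job is handed in when it is done.

Besides the shell and the picture viewer there is one more tool, called after "Call:" in YAML: its name, and indented under it one key for each argument. step_arm: Moves the arm, as the interface text tells. Its arguments: {"type":"object","properties":{"motion":{"type":"string"}},"required":["motion"]}

```bash
mkdir -p pics; ls; python3 - <<'E'
from bench import robot, snapshot, camera_params
import cv2
print(robot.get_obs())
for n in("scene","side","wrist"):
    p=camera_params(n); im=snapshot(n); cv2.imwrite(f"pics/{n}0.png",im[:,:,::-1]); print(n,p)
E
```

```text
pics
{'time': 0.0, 'joint_positions': array([-1.03075483e-01,  8.79343125e-02,  1.37225846e+00,  1.40620499e-05,
        1.68357991e+00, -1.03075618e-01]), 'qvel': array([ 3.35236829e-06, -3.87115918e-04, -1.09121373e-04,  4.48328904e-04,
       -1.35703252e-03,  2.16062664e-03]), 'joint_torque': array([ 1.28542815e-03, -3.40182602e+01, -3.02423716e+01,  7.18220207e-02,
        3.29729996e-02, -1.13141955e-04]), 'tool_pos': array([5.49419824e-01, 7.40129704e-05, 1.89513384e-01]), 'ee_rot': array([3.03210614, 1.56861625, 3.03210784]), 'wrist_force': array([-0.42826377,  1.27251192,  0.96280301]), 'wrist_torque': array([-0.0369938 ,  0.01695399, -0.02124459]), 'width': 0.09409859696859803}
scene {'fx': 519.9354694278915, 'fy': 519.9354694278915, 'cx': 325.19503208696136, 'cy': 243.10223511536708, 'R': array([[-0.4811208 ,  0.87645518,  0.01868407],
       [ 0.58967677,  0.33932063, -0.73290027],
       [-0.64869413, -0.34159601, -0.68007948]]), 't': array([ 0.2978546 , -0.24088812,  1.5941427 ])}
side {'fx': 496.205104436055, 'fy': 496.205104436055, 'cx': 319.3616237196357, 'cy': 228.08322741504705, 'R': array([[-0.99200386, -0.12606875, -0.00591736],
       [-0.09256743,  0.75865925, -0.64487783],
       [ 0.0857882 , -0.63917354, -0.76426277]]), 't': array([0.58784443, 0.13844869, 1.20629935])}
wrist {'fx': 371.64829954431775, 'fy': 371.64829954431775, 'cx': 308.003671981295, 'cy': 238.9611361609295, 'R': array([[ 9.99999476e-01,  7.09596663e-05, -1.02156137e-03],
       [ 3.29300580e-04, -9.66891421e-01,  2.55187912e-01],
       [-9.69630881e-04, -2.55188115e-01, -9.66890938e-01]]), 't': array([-0.54958067, -0.02743288,  0.39186301])}
```

View pics/scene0.png

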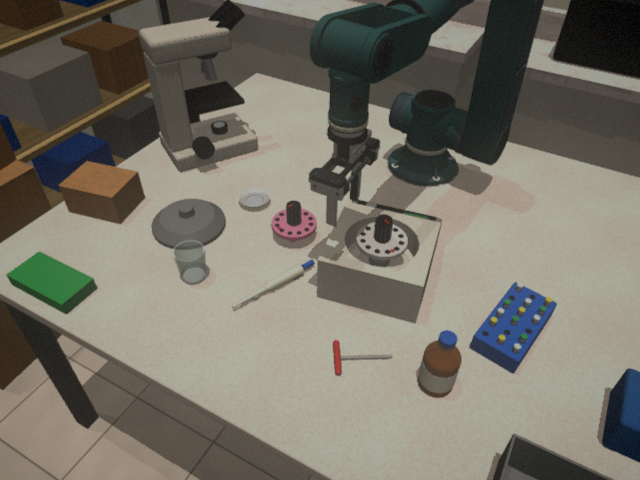

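View pics/side0.png

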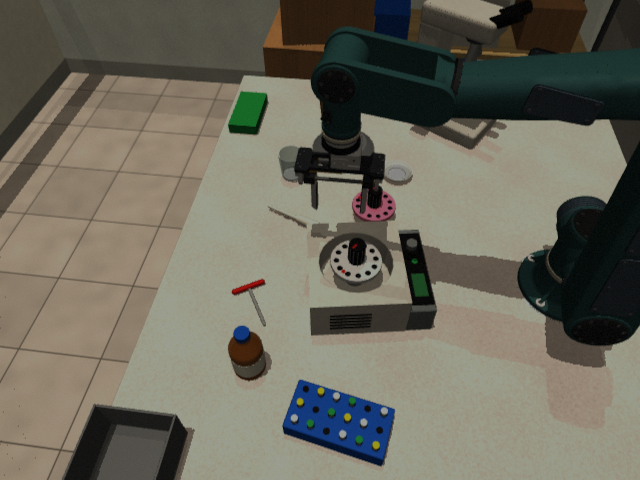

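View pics/wrist0.png

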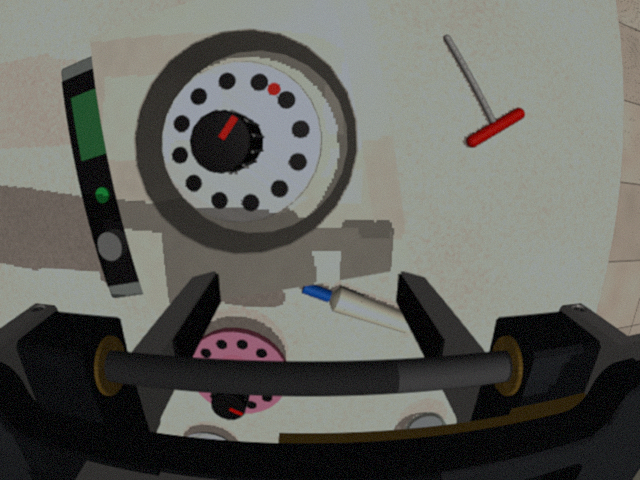

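The rotor (white plate, black hub at wrist px ≈ (222,141), red dot ≈ (274,89)) sits in the centrifuge's bowl. The pink look-alike stands towards −y. I'll measure the hub axis next.

```bash
cat > h.py <<'E'
import numpy as np, cv2
from bench import camera_params
def ray(n,uv,p=None):
    p=p or camera_params(n); R=p["R"];t=p["t"]
    a=(uv[0]-p["cx"])/p["fx"]; b=(uv[1]-p["cy"])/p["fy"]
    if n=="wrist":
        r=np.hypot(a,b); s=np.sin(r)/r if r>1e-9 else 1; d=np.array([a*s,b*s,np.cos(r)])
    else: d=np.array([a,b,1.])
    return -R.T@t, R.T@d
def onz(n,uv,z,p=None):
    c,d=ray(n,uv,p); return c+d*(z-c[2])/d[2]
E
python3 - <<'E'
from h import *
for n,box in(("wrist",(130,30,230,225)),("scene",(340,190,90,80)),("side",(310,225,90,70))):
    im=cv2.imread(f"pics/{n}0.png"); x,y,w,h=box
    c=im[y:y+h,x:x+w]; s=6 if n!="wrist" else 3
    cv2.imwrite(f"pics/{n}0z.png",cv2.resize(c,None,fx=s,fy=s,interpolation=cv2.INTER_CUBIC))
im=cv2.imread("pics/wrist0.png"); hsv=cv2.cvtColor(im,cv2.COLOR_BGR2HSV)
m=((hsv[...,2]>165)&(hsv[...,1]<60)).astype(np.uint8)
# white plate contour at wrist -> project plate rim pixels to z=.126 and fit circle
g=np.zeros_like(m);cv2.circle(g,(242,140),100,1,-1)
b,gg,r=[im[...,i].astype(int) for i in range(3)]
print(im[140,285],im[140,330],im[100,310],im[60,230])
red=((r>120)&(gg<70)&(b<70)).astype(np.uint8)
n_,l,st,ce=cv2.connectedComponentsWithStats(red)
for i in range(1,n_): print(st[i],ce[i])
E
```

```text
[166 157 149] [143 155 150] [136 141 136] [137 147 152]
[268  83  12  12 105] [273.51428571  88.71428571]
[470 109  55  37 528] [496.71401515 127.26515152]
[219 116  18  24 165] [227.67272727 127.24242424]
[230 409  12   6  33] [235.63636364 411.42424242]
```

View pics/wrist0z.png

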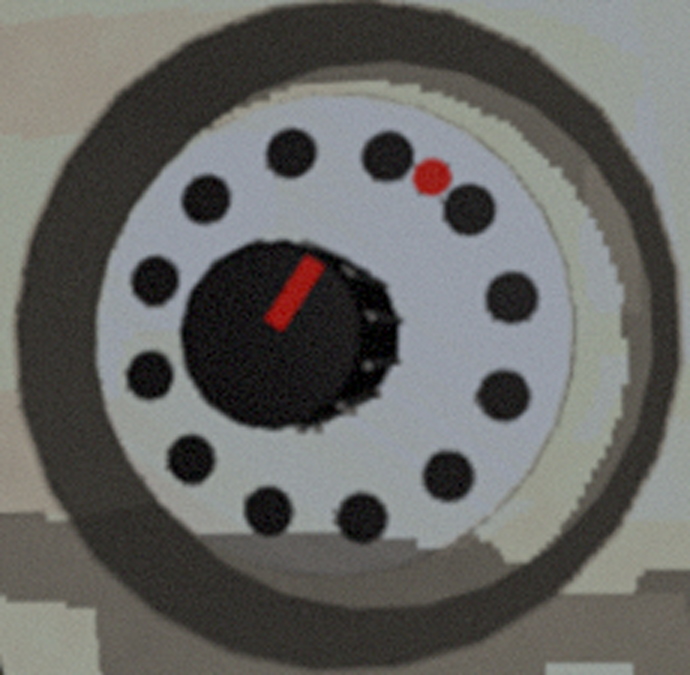

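View pics/scene0z.png

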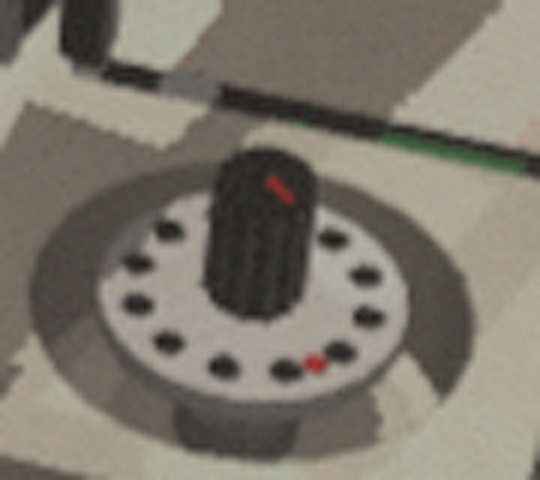

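View pics/side0z.png

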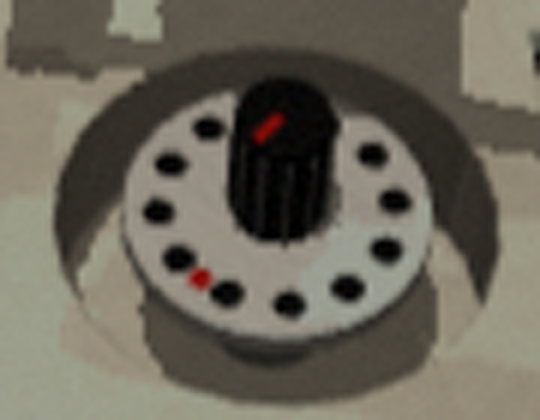

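```bash
python3 - <<'E'
from h import *
P=dict(fx=371.64829954431775,fy=371.64829954431775,cx=308.003671981295,cy=238.9611361609295,R=np.array([[ 9.99999476e-01,  7.09596663e-05, -1.02156137e-03],
       [ 3.29300580e-04, -9.66891421e-01,  2.55187912e-01],
       [-9.69630881e-04, -2.55188115e-01, -9.66890938e-01]]),t=np.array([-0.54958067, -0.02743288,  0.39186301]))
def fit(pts):
    A=np.c_[2*pts[:,:2],np.ones(len(pts))]; s=np.linalg.lstsq(A,(pts[:,:2]**2).sum(1),rcond=None)[0]
    c=s[:2]; return c.round(4),np.sqrt(s[2]+c@c).round(4)
im=cv2.imread("pics/wrist0.png"); g=cv2.cvtColor(im,cv2.COLOR_BGR2GRAY)
# dark blobs
n,l,st,ce=cv2.connectedComponentsWithStats((g<70).astype(np.uint8))
h=[]
for i in range(1,n):
    u=ce[i]
    if 120<st[i][4]<350 and np.hypot(u[0]-242,u[1]-141)<75: h.append(u)
h=np.array(h);print(len(h)); X=np.array([onz("wrist",u,.126,P) for u in h]); print("holes",fit(X))
k=np.array([[97,335],[574,320],[340,93],[340,573],[520,490],[160,190]])/3.+[130,30]
print("rim",fit(np.array([onz("wrist",u,.126,P) for u in k])))
k=np.array([[18,335],[678,335],[350,2],[350,668]])/3.+[130,30]
print("bowl",fit(np.array([onz("wrist",u,.12,P) for u in k])))
k=np.array([[182,335],[277,240],[277,430],[345,400],[210,268],[210,400]])/3.+[130,30]
print("hubtop",fit(np.array([onz("wrist",u,.182,P) for u in k])))
print("dot",onz("wrist",(273.5,88.7),.126,P))
# scene, side hub top centres, crop*6
print("scene",onz("scene",(340+267/6,190+183/6),.182)); print("side",onz("side",(310+287/6,225+116/6),.182))
for nm in("scene","side"):
    im=cv2.imread(f"pics/{nm}0.png"); g=cv2.cvtColor(im,cv2.COLOR_BGR2GRAY)
# scene plate holes by hand
a=np.array([[169,230],[138,263],[137,304],[169,343],[224,367],[286,370],[340,352],[369,317],[366,275],[333,238]])/6.+[340,190]
print(fit(np.array([onz("scene",u,.126) for u in a])))
a=np.array([[209,128],[171,164],[158,211],[179,258],[227,293],[289,305],[348,289],[387,250],[395,201],[372,154]])/6.+[310,225]
print(fit(np.array([onz("side",u,.126) for u in a])))
E
```

```text
12
holes (array([0.5007, 0.0756]), np.float64(0.0443))
rim (array([0.5021, 0.0751]), np.float64(0.0572))
bowl (array([0.5014, 0.0753]), np.float64(0.0825))
hubtop (array([0.5022, 0.0753]), np.float64(0.0178))
dot [0.52595499 0.11201814 0.126     ]
scene [0.50679941 0.07951687 0.182     ]
side [0.49866681 0.07879764 0.182     ]
(array([0.5022, 0.0775]), np.float64(0.044))
(array([0.4993, 0.0774]), np.float64(0.044))
```

Call:
step_arm:
  motion: "80 -3.4 0 0 0 0 0; 80 -3.4 0 0 0 0 0; 80 0 2.5 -1.6 0 0 0; 80 0 2.5 -1.6 0 0 0; 80 0 2.6 -1.65 0 0 0; 70 0 0 0 0 0 0; 70 0 0 0 0 0 0; 70 0 0 0 0 0 0"

```text
time: 0.82
tool_pos: [0.5016, 0.0757, 0.2584]
ee_rot: [-1.752, 1.57, -1.752]
wrist_force: [0.1, -1.2, -1.0]
width: 0.0661
```

```bash
cat >> h.py <<'E'
from bench import robot,snapshot
from scipy.spatial.transform import Rotation as Ro
def st(full=True):
    o=robot.get_obs(); R=Ro.from_euler("xyz",o["ee_rot"]).as_matrix()
    print("t",round(o["time"],2),"p",(o["tool_pos"]*1e3).round(2),"F",o["wrist_force"].round(2),"T",o["wrist_torque"].round(3),"w",round(o["width"]*1e3,1),"q",o["joint_positions"].round(3))
    print(" yaw(z)deg",np.degrees(np.arctan2(R[1,2],R[0,2])).round(2),"toolx",R[:,0].round(4))
    return o,R
def pic(n,name):
    p=camera_params(n); im=snapshot(n)[:,:,::-1].copy(); cv2.imwrite(f"pics/{name}.png",im); return p,im
def fit(pts):
    A=np.c_[2*pts[:,:2],np.ones(len(pts))]; s=np.linalg.lstsq(A,(pts[:,:2]**2).sum(1),rcond=None)[0]
    c=s[:2]; return c.round(4),np.sqrt(s[2]+c@c).round(4)
E
python3 - <<'E'
from h import *
st(); p,im=pic("wrist","w1"); print(p)
E
```

```text
t 0.82 p [501.63  75.68 258.37] F [ 0.09 -1.21 -1.04] T [-0.016  0.011  0.014] w 66.1 q [ 3.800e-02 -1.100e-02  1.340e+00 -1.000e-03  1.813e+00  3.800e-02]
 yaw(z)deg 0.01 toolx [-1.e-04 -6.e-04 -1.e+00]
{'fx': 371.64829954431775, 'fy': 371.64829954431775, 'cx': 308.003671981295, 'cy': 238.9611361609295, 'R': array([[ 9.99999619e-01,  2.15500902e-04,  8.46276173e-04],
       [-8.32805066e-06, -9.66676469e-01,  2.56001179e-01],
       [ 8.73243748e-04, -2.56001089e-01, -9.66676099e-01]]), 't': array([-0.50215379,  0.02809743,  0.4766814 ])}
```

View pics/w1.png

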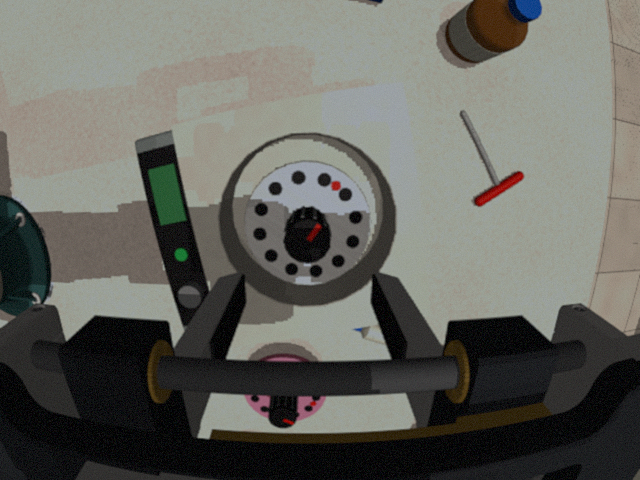

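```bash
python3 - <<'E'
from h import *
p=camera_params("wrist"); im=cv2.imread("pics/w1.png"); g=cv2.cvtColor(im,cv2.COLOR_BGR2GRAY)
n,l,s,ce=cv2.connectedComponentsWithStats((g<60).astype(np.uint8))
h=np.array([ce[i] for i in range(1,n) if 60<s[i][4]<250 and np.hypot(ce[i][0]-307,ce[i][1]-223)<62]); print(len(h),h.round(1).tolist())
X=np.array([onz("wrist",u,.126,p) for u in h]);c,r=fit(X); print("holes",c,r,(np.hypot(*(X[:,:2]-c).T)*1e3).round(1))
cv2.imwrite("pics/w1z.png",cv2.resize(im[150:300,230:390],None,fx=5,fy=5,interpolation=cv2.INTER_CUBIC))
print(onz("wrist",(336,186),.126,p))
E
```

```text
12 [[298.0, 177.3], [323.7, 179.4], [274.8, 188.2], [344.9, 194.0], [260.9, 209.1], [355.1, 217.0], [259.5, 233.5], [352.2, 241.0], [270.7, 255.2], [337.7, 260.5], [291.2, 268.7], [315.5, 270.5]]
holes [0.5013 0.075 ] 0.0442 [44.2 44.1 44.3 44.2 44.2 44.1 44.2 44.  44.2 44.1 44.2 44.1]
[0.52699983 0.11071307 0.126     ]
```

View pics/w1z.png

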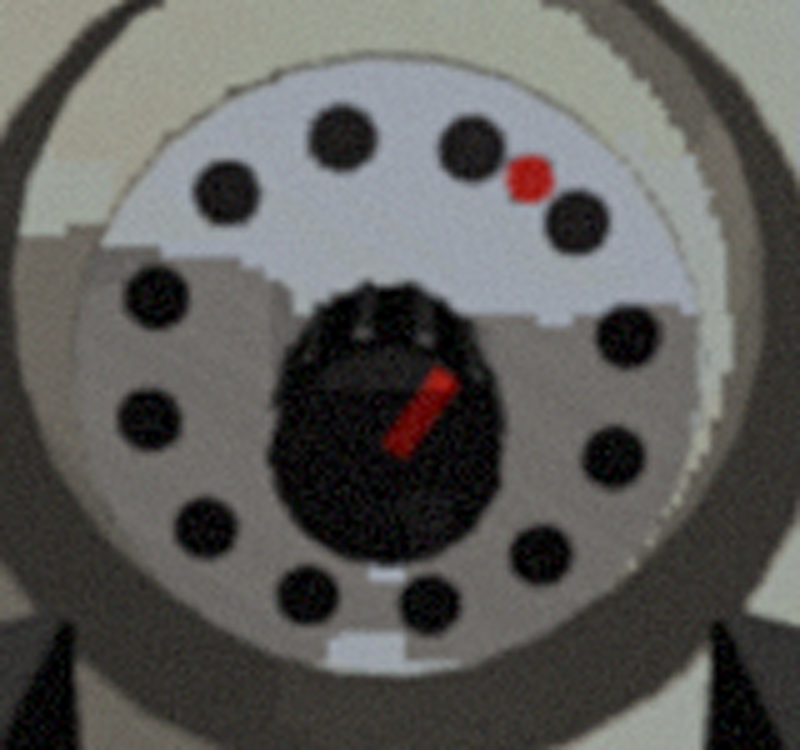

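Call:
step_arm:
  motion: "68 0 -0.05 -0.03 0.118 0 0; 68 0 0 0 0.118 0 0; 68 0 0 0 0.118 0 0; 68 0 0 0 0.118 0 0; 68 0 0 0 0.118 0 0; 68 0 0 0 0.118 0 0; 68 0 0 0 0.118 0 0; 68 0 0 0 0.118 0 0; 68 0 0 0 0.118 0 0; 68 0 0 0 0.118 0 0; 68 0 0 0 0.118 0 0; 68 0 0 0 0.118 0 0; 68 0 0 0 0.118 0 0; 68 0 0 0 0.118 0 0; 68 0 0 0 0.118 0 0; 68 0 0 0 0.118 0 0; 68 0 0 0 0.118 0 0; 68 0 0 0 0.118 0 0; 68 0 0 0 0.118 0 0; 68 0 0 0 0.118 0 0"

```text
time: 2.53
tool_pos: [0.5018, 0.0742, 0.258]
ee_rot: [-0.411, 1.57, -2.779]
wrist_force: [-0.1, 0.1, -0.6]
width: 0.0637
```

Call:
step_arm:
  motion: "68 2 0 0 0 0 0; 68 2.5 0 0 0 0 0; 68 2.5 0 0 0 0 0; 68 2.4 0 0 0 0 0; 68 1 0 0 0 0 0; 68 0 0 0 0 0 0; 68 0 0 0 0 0 0; 68 0 0 0 0 0 0"

```text
time: 3.2
tool_pos: [0.5025, 0.0752, 0.1564]
ee_rot: [2.368, 1.568, 0.007]
wrist_force: [0.2, 0.4, 0.2]
width: 0.0641
```

```bash
python3 - <<'E'
from h import *
st(); p,im=pic("wrist","w2")
E
```

```text
t 3.2 p [502.47  75.18 156.44] F [0.24 0.43 0.18] T [ 0.105  0.141 -0.024] w 64.1 q [ 3.700e-02  1.000e-03  1.528e+00 -0.000e+00  1.610e+00  2.398e+00]
 yaw(z)deg -135.25 toolx [ 0.003  0.    -1.   ]
```

View pics/w2.png

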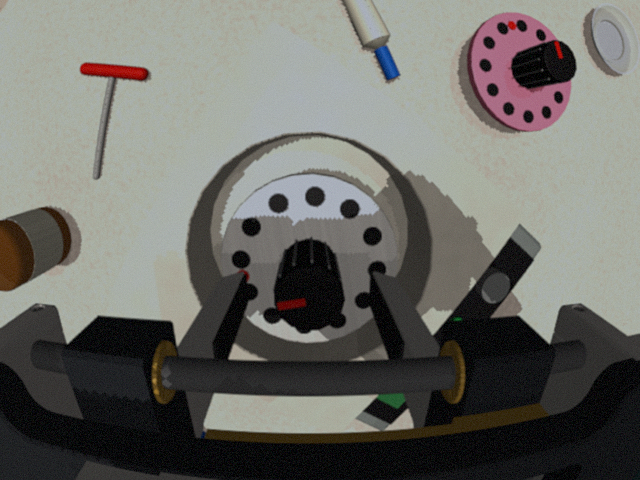

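Call:
step_arm:
  motion: "68 0.1 0 0 0 0 0; 68 0 0 0 0 0 0; 68 0 0 0 0 0 0"

```text
time: 3.5
tool_pos: [0.5017, 0.0755, 0.1546]
ee_rot: [2.369, 1.569, 0.009]
wrist_force: [-0.6, 0.6, 0.2]
width: 0.0641
```

```bash
python3 - <<'E'
from h import *
st(); p,im=pic("wrist","w3"); st()
g=cv2.cvtColor(im,cv2.COLOR_BGR2GRAY)
n,l,s,ce=cv2.connectedComponentsWithStats((g<60).astype(np.uint8))
h=np.array([ce[i] for i in range(1,n) if 60<s[i][4]<450 and np.hypot(ce[i][0]-307,ce[i][1]-260)<82 and ce[i][1]<260]); print(len(h),h.round(1).tolist())
X=np.array([onz("wrist",u,.126,p) for u in h]);c,r=fit(X); print("holes",c,r,(np.hypot(*(X[:,:2]-c).T)*1e3).round(1))
E
```

```text
t 3.5 p [501.67  75.54 154.58] F [-0.59  0.65  0.15] T [ 0.145  0.067 -0.002] w 64.1 q [ 3.800e-02  1.000e-03  1.532e+00 -0.000e+00  1.607e+00  2.398e+00]
 yaw(z)deg -135.21 toolx [ 0.0017  0.     -1.    ]
t 3.55 p [501.49  75.56 154.32] F [ 0.34  0.23 -0.34] T [ 0.141  0.068 -0.011] w 64.0 q [ 3.800e-02  1.000e-03  1.533e+00 -0.000e+00  1.607e+00  2.398e+00]
 yaw(z)deg -135.21 toolx [ 0.0012 -0.     -1.    ]
6 [[314.1, 195.1], [277.2, 201.9], [349.3, 207.8], [249.7, 225.8], [371.9, 235.3], [239.4, 258.7]]
holes [0.5007 0.0761] 0.0443 [44.3 44.3 44.3 44.3 44.3 44.3]
```

Call:
step_arm:
  motion: "40 0 0 0 0 0 0; 0 0 0 0 0 0 0; 0 0 0 0 0 0 0; 0 0 0 0 0 0 0; 0 0 0 0 0 0 0; 0 0 0 0 0 0 0"

```text
time: 4.05
tool_pos: [0.5012, 0.0755, 0.1537]
ee_rot: [-3.014, 1.571, 0.91]
wrist_force: [0.7, -0.9, 0.4]
width: 0.035
```

```bash
python3 - <<'E'
from h import *
st(); snapshot("side"); st()
E
```

```text
t 4.05 p [501.21  75.53 153.66] F [ 0.74 -0.9   0.37] T [ 0.157  0.076 -0.01 ] w 35.0 q [3.800e-02 1.000e-03 1.533e+00 0.000e+00 1.607e+00 2.398e+00]
 yaw(z)deg -135.21 toolx [ 0.  0. -1.]
t 4.1 p [501.22  75.54 153.66] F [ 0.13  0.12 -0.13] T [0.116 0.048 0.012] w 35.2 q [3.800e-02 1.000e-03 1.533e+00 0.000e+00 1.607e+00 2.398e+00]
 yaw(z)deg -135.22 toolx [ 0.e+00  1.e-04 -1.e+00]
```

Call:
step_arm:
  motion: "0 0.05 0 0 0 0 0; 0 0 0 0 0 0 0; 0 0 0 0 0 0 0; 0 0 0 0 0 0 0"

```text
time: 4.43
tool_pos: [0.5013, 0.0755, 0.1536]
ee_rot: [2.278, 1.57, -0.082]
wrist_force: [-0.1, 0.1, 2.4]
width: 0.0352
```

```bash
python3 - <<'E'
from h import *
for i in range(3): st(); snapshot("side")
E
```

```text
t 4.43 p [501.33  75.5  153.63] F [-0.13  0.13  2.36] T [ 0.022  0.207 -0.004] w 35.2 q [ 3.800e-02  1.000e-03  1.534e+00 -0.000e+00  1.606e+00  2.398e+00]
 yaw(z)deg -135.21 toolx [ 6.e-04 -1.e-04 -1.e+00]
t 4.48 p [501.33  75.5  153.62] F [-0.59  0.97  3.64] T [ 0.069  0.316 -0.046] w 35.0 q [ 3.800e-02  1.000e-03  1.534e+00 -0.000e+00  1.606e+00  2.398e+00]
 yaw(z)deg -135.22 toolx [ 6.e-04 -0.e+00 -1.e+00]
t 4.53 p [501.36  75.49 153.63] F [0.15 0.34 3.95] T [0.037 0.259 0.031] w 34.8 q [ 3.800e-02  1.000e-03  1.534e+00 -0.000e+00  1.606e+00  2.398e+00]
 yaw(z)deg -135.22 toolx [ 7.e-04 -0.e+00 -1.e+00]
```

Call:
step_arm:
  motion: "0 -0.02 0 0 0 0 0; 0 0 0 0 0 0 0; 0 0 0 0 -0.03 0 0; 0 0 0 0 -0.03 0 0; 0 0 0 0 -0.03 0 0; 0 0 0 0 -0.03 0 0; 0 0 0 0 0 0 0"

```text
time: 5.17
tool_pos: [0.5014, 0.0754, 0.1536]
ee_rot: [2.07, 1.57, -0.17]
wrist_force: [-1.0, 0.8, 3.5]
width: 0.0352
```

```bash
python3 - <<'E'
from h import *
for i in range(2): st(); snapshot("side")
E
```

```text
t 5.17 p [501.38  75.43 153.62] F [-0.98  0.76  3.53] T [0.04  0.214 0.079] w 35.2 q [ 3.800e-02  1.000e-03  1.533e+00 -0.000e+00  1.606e+00  2.277e+00]
 yaw(z)deg -128.32 toolx [ 6.e-04 -1.e-04 -1.e+00]
t 5.22 p [501.39  75.45 153.62] F [-0.75 -0.37  3.91] T [0.066 0.222 0.016] w 35.3 q [ 3.800e-02  1.000e-03  1.533e+00 -0.000e+00  1.606e+00  2.278e+00]
 yaw(z)deg -128.37 toolx [ 6.e-04 -1.e-04 -1.e+00]
```

Call:
step_arm:
  motion: "0 -0.02 0 0 -0.03 0 0; 0 0 0 0 -0.03 0 0; 0 0 0 0 -0.03 0 0; 0 0 0 0 -0.03 0 0; 0 0 0 0 -0.03 0 0; 0 0 0 0 -0.03 0 0; 0 0 0 0 -0.03 0 0; 0 0 0 0 -0.03 0 0"

```text
time: 5.93
tool_pos: [0.5014, 0.0755, 0.1536]
ee_rot: [1.933, 1.57, -0.067]
wrist_force: [-0.3, -1.0, 3.0]
width: 0.0353
```

```bash
python3 - <<'E'
from h import *
for i in range(2): st(); snapshot("side")
E
```

```text
t 5.93 p [501.45  75.46 153.61] F [-0.32 -0.99  2.98] T [ 0.049  0.085 -0.057] w 35.3 q [ 3.800e-02  1.000e-03  1.533e+00 -0.000e+00  1.606e+00  2.037e+00]
 yaw(z)deg -114.56 toolx [ 6.e-04 -0.e+00 -1.e+00]
t 5.98 p [501.45  75.5  153.63] F [0.36 0.34 4.28] T [0.037 0.118 0.015] w 35.4 q [ 3.800e-02  1.000e-03  1.533e+00 -0.000e+00  1.606e+00  2.036e+00]
 yaw(z)deg -114.5 toolx [ 6.e-04 -0.e+00 -1.e+00]
```

Call:
step_arm:
  motion: "0 -0.02 0 0 -0.03 0 0; 0 0 0 0 -0.03 0 0; 0 0 0 0 -0.03 0 0; 0 0 0 0 -0.03 0 0; 0 0 0 0 -0.03 0 0; 0 0 0 0 -0.03 0 0; 0 0 0 0 -0.03 0 0; 0 0 0 0 -0.03 0 0"

```text
time: 6.7
tool_pos: [0.5013, 0.0755, 0.1536]
ee_rot: [1.431, 1.571, -0.329]
wrist_force: [0.1, 0.3, 2.6]
width: 0.0355
```

```bash
python3 - <<'E'
from h import *
for i in range(2): st(); snapshot("side")
E
```

```text
t 6.7 p [501.34  75.45 153.63] F [0.07 0.25 2.6 ] T [ 0.003  0.094 -0.01 ] w 35.5 q [ 3.800e-02  1.000e-03  1.533e+00 -0.000e+00  1.607e+00  1.798e+00]
 yaw(z)deg -100.84 toolx [ 2.e-04 -1.e-04 -1.e+00]
t 6.75 p [501.3   75.45 153.62] F [-0.15 -1.    1.91] T [-0.015  0.074  0.027] w 35.1 q [ 3.800e-02  1.000e-03  1.533e+00 -0.000e+00  1.607e+00  1.797e+00]
 yaw(z)deg -100.78 toolx [ 2.e-04 -1.e-04 -1.e+00]
```

Still on the key, and the pressure is light. I'll continue turning.

Call:
step_arm:
  motion: "0 0 0 0 -0.03 0 0; 0 0 0 0 -0.03 0 0; 0 0 0 0 -0.03 0 0; 0 0 0 0 -0.03 0 0; 0 0 0 0 -0.03 0 0; 0 0 0 0 -0.03 0 0; 0 0 0 0 -0.03 0 0; 0 0 0 0 -0.03 0 0"

```text
time: 7.47
tool_pos: [0.5008, 0.0753, 0.1528]
ee_rot: [-1.36, 1.569, -2.88]
wrist_force: [-0.0, -0.5, -1.8]
width: 0.0354
```

```bash
python3 - <<'E'
from h import *
for i in range(2): st(); snapshot("side")
E
```

```text
t 7.47 p [500.84  75.29 152.82] F [-0.01 -0.5  -1.84] T [ 0.067  0.099 -0.02 ] w 35.4 q [ 0.037  0.002  1.534 -0.     1.607  1.558]
 yaw(z)deg -87.12 toolx [-1.3e-03 -4.0e-04 -1.0e+00]
t 7.52 p [500.57  75.47 152.41] F [-0.64  0.13 -3.12] T [0.135 0.071 0.05 ] w 35.1 q [0.038 0.002 1.535 0.    1.607 1.557]
 yaw(z)deg -87.05 toolx [-0.0022  0.     -1.    ]
```

Call:
step_arm:
  motion: "0 0.1 0 0 0 0 0; 0 0.1 0 0 0 0 0; 0 0.1 0 0 0 0 0; 0 0 0 0 0 0 0; 0 0 0 0 0 0 0"

```text
time: 7.98
tool_pos: [0.501, 0.0755, 0.1504]
ee_rot: [-1.538, 1.57, -3.058]
wrist_force: [-0.5, -0.6, -3.2]
width: 0.0353
```

```bash
python3 - <<'E'
from h import *
for i in range(2): st(); snapshot("side")
E
```

```text
t 7.98 p [500.97  75.48 150.38] F [-0.49 -0.56 -3.15] T [ 0.106  0.073 -0.018] w 35.3 q [ 0.038  0.003  1.538 -0.     1.601  1.558]
 yaw(z)deg -87.11 toolx [-8.e-04 -1.e-04 -1.e+00]
t 8.03 p [501.06  75.45 150.56] F [ 0.3   0.69 -3.44] T [ 0.021  0.065 -0.043] w 35.1 q [ 0.038  0.002  1.538 -0.     1.601  1.558]
 yaw(z)deg -87.1 toolx [-5.e-04 -1.e-04 -1.e+00]
```

Call:
step_arm:
  motion: "0 0.1 0 0 0 0 0; 0 0.1 0 0 0 0 0; 0 0.1 0 0 0 0 0; 0 0.05 0 0 0 0 0; 0 0 0 0 0 0 0; 0 0 0 0 0 0 0"

```text
time: 8.58
tool_pos: [0.5012, 0.0755, 0.1473]
ee_rot: [0.872, 1.571, -0.648]
wrist_force: [0.2, 0.1, -3.0]
width: 0.0353
```

```bash
python3 - <<'E'
from h import *
for i in range(2): st(); snapshot("side")
E
```

```text
t 8.58 p [501.2   75.48 147.26] F [ 0.21  0.15 -3.  ] T [ 0.07   0.079 -0.016] w 35.3 q [ 0.038  0.004  1.544 -0.     1.594  1.558]
 yaw(z)deg -87.09 toolx [ 0. -0. -1.]
t 8.63 p [501.24  75.48 147.32] F [ 0.37  0.96 -3.06] T [0.083 0.103 0.054] w 35.4 q [ 0.038  0.004  1.544 -0.     1.594  1.558]
 yaw(z)deg -87.09 toolx [ 2.e-04 -0.e+00 -1.e+00]
```

Call:
step_arm:
  motion: "0 0.07 0 0 0 0 0; 0 0 0 0 0 0 0; 0 0 0 0 0 0 0; 0 0 0 0 0 0 0"

```text
time: 9.02
tool_pos: [0.5013, 0.0755, 0.1467]
ee_rot: [1.443, 1.57, -0.077]
wrist_force: [-0.0, 0.3, -3.2]
width: 0.0354
```

```bash
python3 - <<'E'
from h import *
for i in range(2): st(); pic("scene","s3")
E
```

```text
t 9.02 p [501.29  75.5  146.7 ] F [-0.02  0.26 -3.2 ] T [0.072 0.052 0.058] w 35.4 q [ 0.038  0.004  1.545 -0.     1.593  1.558]
 yaw(z)deg -87.09 toolx [ 3.e-04 -0.e+00 -1.e+00]
t 9.07 p [501.31  75.51 146.71] F [-0.45  0.71 -2.84] T [ 0.129  0.126 -0.031] w 35.5 q [0.038 0.004 1.544 0.    1.593 1.558]
 yaw(z)deg -87.09 toolx [ 4.e-04  0.e+00 -1.e+00]
```

Call:
step_arm:
  motion: "50 0 0 0 0 0 0; 50 0 0 0 0 0 0; 50 0 0 0 0 0 0; 50 0 0 0 0 0 0; 50 0 0 0 0 0 0"

```text
time: 9.53
tool_pos: [0.5014, 0.0755, 0.147]
ee_rot: [1.512, 1.57, -0.008]
wrist_force: [0.2, 0.0, -0.0]
width: 0.047
```

```bash
python3 - <<'E'
from h import *
st(); p,im=pic("wrist","w4"); pic("side","sd4")
E
```

```text
t 9.53 p [501.41  75.49 146.96] F [ 0.18  0.05 -0.01] T [ 0.041  0.132 -0.062] w 47.0 q [ 0.038  0.004  1.544 -0.     1.593  1.558]
 yaw(z)deg -87.09 toolx [ 8.e-04 -0.e+00 -1.e+00]
```

View pics/w4.png

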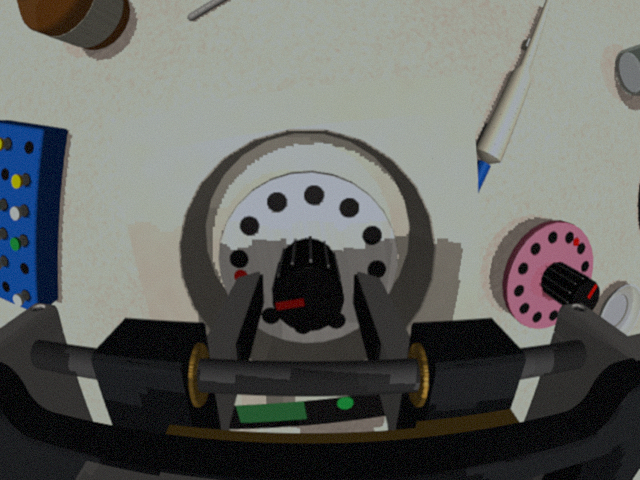

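View pics/sd4.png

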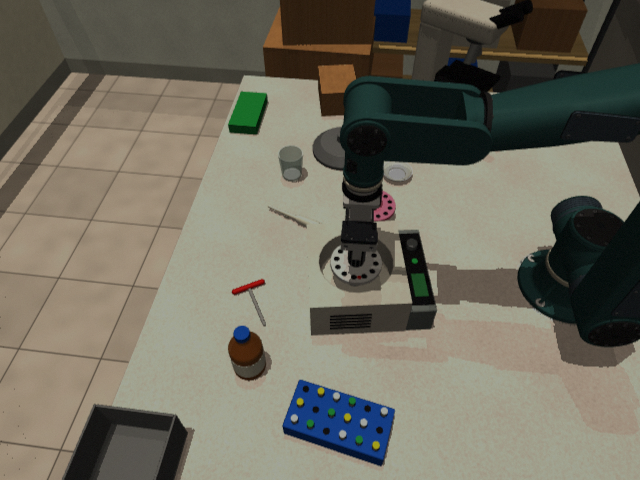

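```bash
python3 - <<'E'
from h import *
p=camera_params("wrist"); im=cv2.imread("pics/w4.png"); g=cv2.cvtColor(im,cv2.COLOR_BGR2GRAY)
n,l,s,ce=cv2.connectedComponentsWithStats((g<60).astype(np.uint8))
h=np.array([ce[i] for i in range(1,n) if 60<s[i][4]<450 and np.hypot(ce[i][0]-307,ce[i][1]-260)<82 and ce[i][1]<272]); print(len(h))
for z in(.117,.119,.121,.126):
    X=np.array([onz("wrist",u,z,p) for u in h]);c,r=fit(X); print(z,c,r)
E
```

```text
6
0.117 [0.4996 0.075 ] 0.0446
0.119 [0.5003 0.075 ] 0.0443
0.121 [0.501 0.075] 0.0439
0.126 [0.5026 0.0751] 0.0429
```

Call:
step_arm:
  motion: "0 0 0 0 0 0 0; 0 0 0 0 0 0 0; 0 0 0 0 0 0 0; 0 0 0 0 0 0 0; 0 0 0 0 -0.04 0 0; 0 0 0 0 -0.06 0 0; 0 0 0 0 -0.06 0 0; 0 0 0 0 -0.06 0 0; 0 0 0 0 -0.06 0 0; 0 0 0 0 0 0 0"

```text
time: 10.47
tool_pos: [0.5012, 0.0757, 0.1466]
ee_rot: [2.48, 1.57, 1.241]
wrist_force: [0.1, 0.4, -0.1]
width: 0.0356
```

```bash
python3 - <<'E'
from h import *
for i in range(3): st(); snapshot("side")
E
```

```text
t 10.47 p [501.23  75.71 146.62] F [ 0.05  0.37 -0.07] T [ 0.187  0.064 -0.019] w 35.6 q [0.038 0.004 1.545 0.    1.593 1.277]
 yaw(z)deg -70.99 toolx [ 2.e-04  5.e-04 -1.e+00]
t 10.52 p [501.25  75.72 146.64] F [0.03 0.72 0.22] T [ 0.222  0.118 -0.103] w 35.0 q [0.038 0.004 1.545 0.    1.593 1.279]
 yaw(z)deg -71.1 toolx [ 2.e-04  4.e-04 -1.e+00]
t 10.57 p [501.23  75.71 146.62] F [0.36 0.81 0.11] T [ 0.235  0.098 -0.031] w 35.3 q [0.038 0.004 1.545 0.    1.593 1.279]
 yaw(z)deg -71.12 toolx [ 2.e-04  4.e-04 -1.e+00]
```

Hole-ring radius 44.3 mm matches z = 119 mm, so the rotor is home. Next is the free turning, counter-clockwise.

Call:
step_arm:
  motion: "0 0 0 0 -0.06 0 0; 0 0 0 0 -0.08 0 0; 0 0 0 0 -0.08 0 0; 0 0 0 0 -0.08 0 0; 0 0 0 0 -0.08 0 0; 0 0 0 0 -0.08 0 0; 0 0 0 0 -0.08 0 0; 0 0 0 0 -0.08 0 0; 0 0 0 0 -0.08 0 0; 0 0 0 0 -0.08 0 0; 0 0 0 0 -0.08 0 0; 0 0 0 0 -0.08 0 0; 0 0 0 0 -0.08 0 0"

```text
time: 11.7
tool_pos: [0.5012, 0.0759, 0.1467]
ee_rot: [1.577, 1.57, 1.36]
wrist_force: [-0.4, 1.1, 0.4]
width: 0.0352
```

```bash
python3 - <<'E'
from h import *
for i in range(2): st(); snapshot("side")
E
```

```text
t 11.7 p [501.24  75.92 146.68] F [-0.38  1.13  0.44] T [ 0.263  0.023 -0.186] w 35.2 q [3.800e-02 4.000e-03 1.545e+00 1.000e-03 1.593e+00 2.550e-01]
 yaw(z)deg -12.45 toolx [ 2.e-04  9.e-04 -1.e+00]
t 11.75 p [501.23  75.86 146.71] F [-0.3   1.57  0.48] T [ 0.271 -0.011 -0.017] w 35.1 q [3.800e-02 4.000e-03 1.545e+00 1.000e-03 1.593e+00 2.530e-01]
 yaw(z)deg -12.31 toolx [ 2.e-04  8.e-04 -1.e+00]
```

Call:
step_arm:
  motion: "0 0 0 0 -0.06 0 0; 0 0 0 0 -0.08 0 0; 0 0 0 0 -0.08 0 0; 0 0 0 0 -0.08 0 0; 0 0 0 0 -0.08 0 0; 0 0 0 0 -0.08 0 0; 0 0 0 0 -0.08 0 0; 0 0 0 0 -0.08 0 0; 0 0 0 0 -0.08 0 0; 0 0 0 0 -0.08 0 0; 0 0 0 0 -0.08 0 0; 0 0 0 0 -0.08 0 0; 0 0 0 0 -0.08 0 0; 0 0 0 0 -0.08 0 0; 0 0 0 0 -0.08 0 0; 0 0 0 0 -0.08 0 0; 0 0 0 0 -0.08 0 0"

```text
time: 13.22
tool_pos: [0.5011, 0.076, 0.1468]
ee_rot: [0.434, 1.57, 1.555]
wrist_force: [-0.2, 1.6, 1.3]
width: 0.0354
```

```bash
python3 - <<'E'
from h import *
for i in range(2): st(); snapshot("side")
E
```

```text
t 13.22 p [501.14  76.04 146.75] F [-0.24  1.59  1.25] T [ 0.491  0.019 -0.129] w 35.4 q [ 3.800e-02  4.000e-03  1.544e+00  1.000e-03  1.593e+00 -1.083e+00]
 yaw(z)deg 64.22 toolx [ 0.      0.0012 -1.    ]
t 13.27 p [501.15  76.03 146.77] F [0.02 2.95 0.7 ] T [ 0.596  0.006 -0.006] w 35.6 q [ 3.800e-02  4.000e-03  1.544e+00  1.000e-03  1.593e+00 -1.086e+00]
 yaw(z)deg 64.38 toolx [ 1.0e-04  1.1e-03 -1.0e+00]
```

Call:
step_arm:
  motion: "0 0 0.02 0.04 0 0 0; 0 0 0 0 -0.06 0 0; 0 0 0 0 -0.08 0 0; 0 0 0 0 -0.08 0 0; 0 0 0 0 -0.08 0 0; 0 0 0 0 -0.08 0 0; 0 0 0 0 -0.08 0 0; 0 0 0 0 -0.08 0 0; 0 0 0 0 -0.08 0 0; 0 0 0 0 0 0 0"

```text
time: 14.15
tool_pos: [0.5009, 0.0762, 0.1467]
ee_rot: [0.719, 1.57, 2.458]
wrist_force: [-1.4, 1.9, 2.4]
width: 0.0351
```

```bash
python3 - <<'E'
from h import *
for i in range(2): st(); snapshot("side")
E
```

```text
t 14.15 p [500.9   76.18 146.72] F [-1.4   1.86  2.35] T [ 0.607  0.286 -0.045] w 35.1 q [ 0.039  0.004  1.544  0.     1.594 -1.7  ]
 yaw(z)deg 99.63 toolx [-6.e-04  5.e-04 -1.e+00]
t 14.2 p [500.91  76.15 146.72] F [-1.79  1.57  2.06] T [0.628 0.277 0.056] w 35.4 q [ 0.039  0.004  1.544  0.     1.594 -1.698]
 yaw(z)deg 99.5 toolx [-6.e-04  4.e-04 -1.e+00]
```

Call:
step_arm:
  motion: "0 -0.03 0.02 0.02 0 0 0; 0 0 0 0 -0.06 0 0; 0 0 0 0 -0.08 0 0; 0 0 0 0 -0.08 0 0; 0 0 0 0 -0.08 0 0; 0 0 0 0 -0.08 0 0; 0 0 0 0 -0.08 0 0; 0 0 0 0 -0.08 0 0; 0 0 0 0 -0.08 0 0; 0 0 0 0 -0.06 0 0; 0 0 0 0 0 0 0; 0 0 0 0 0 0 0"

```text
time: 15.25
tool_pos: [0.5006, 0.0759, 0.1466]
ee_rot: [1.236, 1.57, -2.629]
wrist_force: [-2.5, 1.4, 1.4]
width: 0.0351
```

```bash
python3 - <<'E'
from h import *
for i in range(2): st(); snapshot("side")
E
```

```text
t 15.25 p [500.58  75.86 146.63] F [-2.48  1.41  1.39] T [0.382 0.468 0.01 ] w 35.1 q [ 3.900e-02  4.000e-03  1.545e+00 -1.000e-03  1.594e+00 -2.379e+00]
 yaw(z)deg 138.5 toolx [-1.e-03 -6.e-04 -1.e+00]
t 15.3 p [500.59  75.89 146.66] F [-2.21  1.16  0.34] T [0.394 0.46  0.022] w 35.4 q [ 0.039  0.004  1.545 -0.     1.594 -2.379]
 yaw(z)deg 138.52 toolx [-9.e-04 -5.e-04 -1.e+00]
```

Call:
step_arm:
  motion: "60 0 0 0 0 0 0; 60 0 0 0 0 0 0; 60 0 0 0 0 0 0; 60 0 0 0 0 0 0; 60 0 0 0 0 0 0; 60 0 0 0 0 0 0"

```text
time: 15.85
tool_pos: [0.5011, 0.076, 0.1469]
ee_rot: [-2.876, 1.57, -0.457]
wrist_force: [-0.2, 1.0, 0.1]
width: 0.0562
```

```bash
python3 - <<'E'
from h import *
st(); p,im=pic("wrist","w5"); st()
g=cv2.cvtColor(im,cv2.COLOR_BGR2GRAY)
n,l,s,ce=cv2.connectedComponentsWithStats((g<60).astype(np.uint8))
h=np.array([ce[i] for i in range(1,n) if 60<s[i][4]<450 and np.hypot(ce[i][0]-307,ce[i][1]-260)<82 and ce[i][1]<272]); print(len(h))
X=np.array([onz("wrist",u,.119,p) for u in h]);print(fit(X))
E
```

```text
t 15.85 p [501.13  76.01 146.9 ] F [-0.22  0.99  0.07] T [ 0.133 -0.004 -0.005] w 56.2 q [ 0.039  0.004  1.544 -0.     1.593 -2.381]
 yaw(z)deg 138.64 toolx [ 3.e-04 -2.e-04 -1.e+00]
t 15.9 p [501.1   76.02 146.93] F [ 0.19 -0.32  0.4 ] T [ 0.202 -0.005  0.019] w 56.1 q [ 0.039  0.004  1.544 -0.     1.593 -2.381]
 yaw(z)deg 138.65 toolx [ 3.e-04 -2.e-04 -1.e+00]
7
(array([0.5015, 0.0762]), np.float64(0.0444))
```

View pics/w5.png

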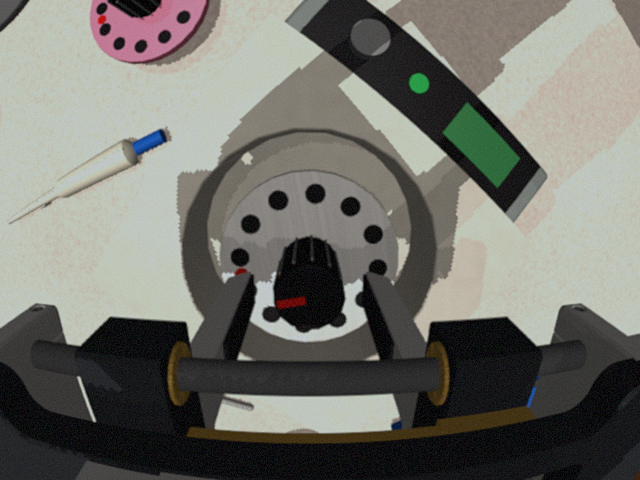

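The red dot keeps the same place relative to the jaws (px (241,272)), so the rotor turned with them without slipping. I'll rewind with the jaws open.

Call:
step_arm:
  motion: "60 0 0 0 0.08 0 0; 60 0 0 0 0.112 0 0; 60 0 0 0 0.112 0 0; 60 0 0 0 0.112 0 0; 60 0 0 0 0.112 0 0; 60 0 0 0 0.112 0 0; 60 0 0 0 0.112 0 0; 60 0 0 0 0.112 0 0; 60 0 0 0 0.112 0 0; 60 0 0 0 0.112 0 0; 60 0 0 0 0.112 0 0; 60 0 0 0 0.112 0 0; 60 0 0 0 0.112 0 0; 60 0 0 0 0.112 0 0; 60 0 0 0 0.112 0 0; 60 0 0 0 0.112 0 0; 60 0 0 0 0.112 0 0; 60 0 0 0 0.112 0 0"

```text
time: 17.4
tool_pos: [0.5011, 0.076, 0.1469]
ee_rot: [-0.826, 1.57, -0.395]
wrist_force: [-0.6, -0.2, 0.2]
width: 0.0564
```

Call:
step_arm:
  motion: "60 0 0 0 0.112 0 0; 60 0 0 0 0.112 0 0; 60 0 0 0 0.112 0 0; 60 0 0 0 0.112 0 0; 60 0 0 0 0.112 0 0; 60 0 0 0 0.112 0 0; 60 0 0 0 0.112 0 0; 60 0 0 0 0.112 0 0; 60 0 0 0 0.112 0 0; 60 0 0 0 0.112 0 0; 60 0 0 0 0.112 0 0; 60 0 0 0 0.112 0 0; 60 0 0 0 0.112 0 0; 60 0 0 0 0.112 0 0; 60 0 0 0 0.08 0 0; 60 0 0 0 0 0 0; 60 0 0 0 0 0 0; 60 0 0 0 0 0 0"

```text
time: 18.9
tool_pos: [0.501, 0.0761, 0.1469]
ee_rot: [0.806, 1.571, -0.404]
wrist_force: [0.1, -0.5, 0.4]
width: 0.0565
```

```bash
python3 - <<'E'
from h import *
st(); snapshot("side"); st()
E
```

```text
t 18.9 p [501.02  76.09 146.9 ] F [ 0.12 -0.54  0.44] T [ 0.022  0.072 -0.022] w 56.5 q [ 0.039  0.003  1.544 -0.     1.593  1.249]
 yaw(z)deg -69.34 toolx [ 2.e-04 -1.e-04 -1.e+00]
t 18.95 p [501.02  76.08 146.91] F [ 0.84 -0.19  0.31] T [0.06  0.074 0.034] w 56.6 q [ 0.039  0.003  1.544 -0.     1.593  1.249]
 yaw(z)deg -69.37 toolx [ 2.e-04 -0.e+00 -1.e+00]
```

Call:
step_arm:
  motion: "60 0 0 0.04 0 0 0; 0 0 0 0 0 0 0; 0 0 0 0 0 0 0; 0 0 0 0 0 0 0; 0 0 0 0 0 0 0; 0 0 0 0 0 0 0; 0 0 0 0 -0.04 0 0; 0 0 0 0 -0.08 0 0; 0 0 0 0 -0.08 0 0; 0 0 0 0 -0.08 0 0; 0 0 0 0 -0.08 0 0; 0 0 0 0 -0.08 0 0; 0 0 0 0 -0.08 0 0; 0 0 0 0 -0.08 0 0; 0 0 0 0 -0.08 0 0; 0 0 0 0 -0.08 0 0"

```text
time: 20.28
tool_pos: [0.5012, 0.0759, 0.1469]
ee_rot: [1.651, 1.57, 1.203]
wrist_force: [-0.3, 0.0, -0.4]
width: 0.0352
```

```bash
python3 - <<'E'
from h import *
st(); snapshot("side"); st()
E
```

```text
t 20.28 p [501.16  75.94 146.91] F [-0.29  0.05 -0.36] T [ 0.088  0.018 -0.142] w 35.2 q [0.038 0.004 1.544 0.    1.593 0.486]
 yaw(z)deg -25.69 toolx [ 2.e-04  5.e-04 -1.e+00]
t 20.33 p [501.15  75.95 146.92] F [ 0.41  0.7  -0.07] T [0.123 0.043 0.026] w 35.2 q [0.038 0.004 1.544 0.    1.593 0.484]
 yaw(z)deg -25.54 toolx [ 2.e-04  5.e-04 -1.e+00]
```

Call:
step_arm:
  motion: "0 0 0 0 -0.06 0 0; 0 0 0 0 -0.08 0 0; 0 0 0 0 -0.08 0 0; 0 0 0 0 -0.08 0 0; 0 0 0 0 -0.08 0 0; 0 0 0 0 -0.08 0 0; 0 0 0 0 -0.08 0 0; 0 0 0 0 -0.08 0 0; 0 0 0 0 -0.08 0 0; 0 0 0 0 -0.08 0 0; 0 0 0 0 -0.08 0 0; 0 0 0 0 -0.08 0 0; 0 0 0 0 -0.08 0 0; 0 0 0 0 -0.08 0 0; 0 0 0 0 -0.08 0 0"

```text
time: 21.58
tool_pos: [0.5012, 0.0762, 0.1469]
ee_rot: [0.6, 1.57, 1.33]
wrist_force: [0.0, 1.4, -0.0]
width: 0.0353
```

```bash
python3 - <<'E'
from h import *
st(); snapshot("side"); st()
E
```

```text
t 21.58 p [501.17  76.25 146.91] F [ 0.05  1.43 -0.03] T [ 0.292 -0.066 -0.124] w 35.3 q [ 3.800e-02  4.000e-03  1.544e+00  1.000e-03  1.593e+00 -6.920e-01]
 yaw(z)deg 41.84 toolx [ 3.0e-04  1.1e-03 -1.0e+00]
t 21.63 p [501.19  76.23 146.9 ] F [ 0.27  1.23 -0.43] T [ 0.34  -0.13   0.001] w 35.2 q [ 3.800e-02  4.000e-03  1.544e+00  1.000e-03  1.593e+00 -6.950e-01]
 yaw(z)deg 41.99 toolx [ 3.e-04  1.e-03 -1.e+00]
```

Call:
step_arm:
  motion: "0 0 0.02 0.02 -0.06 0 0; 0 0 0 0 -0.08 0 0; 0 0 0 0 -0.08 0 0; 0 0 0 0 -0.08 0 0; 0 0 0 0 -0.08 0 0; 0 0 0 0 -0.08 0 0; 0 0 0 0 -0.08 0 0; 0 0 0 0 -0.08 0 0; 0 0 0 0 -0.08 0 0; 0 0 0 0 -0.08 0 0; 0 0 0 0 -0.08 0 0; 0 0 0 0 -0.08 0 0; 0 0 0 0 -0.08 0 0; 0 0 0 0 -0.08 0 0; 0 0 0 0 -0.08 0 0; 0 0 0 0 -0.04 0 0; 0 0 0 0 0 0 0; 0 0 0 0 0 0 0"

```text
time: 23.13
tool_pos: [0.5008, 0.0764, 0.1469]
ee_rot: [0.302, 1.57, 2.248]
wrist_force: [-0.6, 1.2, 1.2]
width: 0.0354
```

```bash
python3 - <<'E'
from h import *
st(); snapshot("side"); st()
E
```

```text
t 23.13 p [500.8   76.44 146.85] F [-0.62  1.2   1.19] T [ 0.62   0.203 -0.064] w 35.4 q [ 3.900e-02  4.000e-03  1.544e+00  1.000e-03  1.594e+00 -1.907e+00]
 yaw(z)deg 111.46 toolx [-7.e-04  9.e-04 -1.e+00]
t 23.18 p [500.83  76.44 146.85] F [-1.31  1.51  1.17] T [ 0.667  0.256 -0.1  ] w 35.6 q [ 3.900e-02  4.000e-03  1.544e+00  1.000e-03  1.594e+00 -1.907e+00]
 yaw(z)deg 111.49 toolx [-6.e-04  9.e-04 -1.e+00]
```

Call:
step_arm:
  motion: "60 0 0 0 0 0 0; 65 0 0 0 0 0 0; 65 0 0 0 0 0 0; 65 0 0 0 0 0 0; 65 0 0 0 0 0 0; 65 0 0 0 0 0 0; 65 0 0 0 0 0 0; 65 -1 0 0 0 0 0; 65 -2 0 0 0 0 0; 65 -3 0 0 0 0 0; 65 -3 0 0 0 0 0; 65 -2 0 0 0 0 0; 65 0 0 0 0 0 0; 65 0 0 0 0 0 0; 65 0 0 0 0 0 0"

```text
time: 24.43
tool_pos: [0.5008, 0.076, 0.256]
ee_rot: [1.248, 1.569, -3.087]
wrist_force: [0.9, -0.6, -0.2]
width: 0.0614
```

```bash
python3 - <<'E'
from h import *
st(); p,im=pic("wrist","w6"); pic("scene","s6"); pic("side","sd6")
g=cv2.cvtColor(im,cv2.COLOR_BGR2GRAY)
n,l,s,ce=cv2.connectedComponentsWithStats((g<60).astype(np.uint8))
h=np.array([ce[i] for i in range(1,n) if 60<s[i][4]<250 and np.hypot(ce[i][0]-307,ce[i][1]-223)<66]); print(len(h))
for z in(.119,.126):
    X=np.array([onz("wrist",u,z,p) for u in h]);print(z,fit(X))
E
```

```text
t 24.43 p [500.75  76.   255.96] F [ 0.86 -0.63 -0.24] T [ 0.1   -0.027 -0.002] w 61.4 q [ 0.039 -0.013  1.346 -0.     1.81  -1.909]
 yaw(z)deg 111.61 toolx [-1.4e-03 -1.0e-04 -1.0e+00]
12
0.119 (array([0.5016, 0.0759]), np.float64(0.0442))
0.126 (array([0.5001, 0.0753]), np.float64(0.0433))
```

View pics/w6.png

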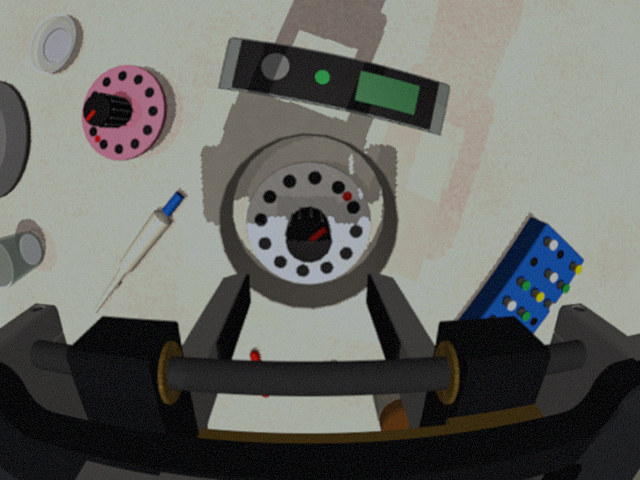

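View pics/s6.png

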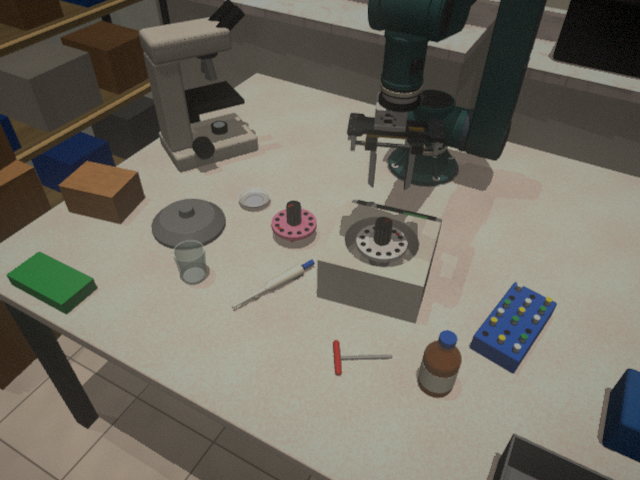

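```bash
python3 - <<'E'
from h import *
X=onz("wrist",(347.5,196.5),.119); print(X, np.degrees(np.arctan2(X[1]-.0759,X[0]-.5016)))
st(); robot.close_job()
E
```

```text
[0.4628318  0.09896814 0.119     ] 149.2461986836811
t 24.58 p [500.31  75.97 254.9 ] F [ 0.28  0.29 -0.33] T [ 0.143 -0.102 -0.006] w 61.1 q [ 0.039 -0.012  1.347 -0.     1.81  -1.909]
 yaw(z)deg 111.61 toolx [-3.6e-03 -2.0e-04 -1.0e+00]
the job is handed in; nothing more can be done
```

The rotor is fully home over the key and has been turned by hand through about 406° counter-clockwise. I let go, backed the gripper off upwards and handed the job in at 24.6 s.

- **Finding the key:** I gripped the hub and turned it counter-clockwise with about 2–4 N of push plus the rotor's weight. It dropped after about 48°. I then eased it down 7 mm and let go briefly so it settled.
- **Free-turn check:** I turned it in two strokes, about 226° and then about 181°, with one re-grip. The resisting torque was up to about 0.19 N m, in line with the spindle's own drag. Sideways force stayed at or below about 3 N and downward push at or below about 2.4 N.
- **Final checks:**
  - The rotor's hole ring, seen by the wrist camera, measures 44.2 mm at the home height, against 43.3 mm if the rotor were still up on the key.
  - The red dot sits at 149.2°, where 148.7° was expected, so the rotor did not slip in the jaws.
  - By eye, nothing else in the scene has moved.
- **Not measured:** The spindle angle cannot be read directly. I infer that it turned with the rotor from the engaged key and the drag torque.

None of the checks failed or disagreed.

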